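# Set up and clamp a spectacle lens under the bench drill

## Robot

A 6-joint arm with a two-finger parallel gripper is mounted at the origin on the work surface. World frame = base frame: x ahead of the robot, y to its left, z up, the work surface at z = 0. Lengths are in m, angles in rad, forces in N, time in s.
With the tool pointing down it reaches from about 0.3 to 0.95 m from the base axis. Payload 3.1 kg.
Tool frame: the origin (TCP) lies between the finger pads; the fingertips stand 19 mm ahead of it and the grasp point (between the pads) is the TCP; y points along the fingers, z is the direction in which the jaws open and shut, and the axes are right-handed (so a half turn about y gives the same grasp; the last joint's range is limited). The gripper opens to 85 mm and grips with 20 to 120 N. Pads are 22 mm wide; open, the fingers measure 114 mm over their backs; the gripper's body (76 mm by 85 mm) begins 54 mm behind the grasp point. The pads swing forward as they close: fully open they stand 13 mm farther back than shut.
Start: joints at [1.192, 0.308, 1.634, -0, 1.2, -0.07], TCP at [0.19, 0.595, 0.25] pointing down, gripper open.
Joint ranges: [-3.06, 3.06], [-0.79, 1.96], [0.05, 2.63], [-1.19, 4.34], [0.05, 2.64], [-2.94, 2.94]. Speed limits (rad/s): [2.79, 2.79, 3.14, 3.14, 3.14, 3.14].

## Interface

Orientations are given as a unit quaternion [x, y, z, w].
In Python, from bench import bot gives the robot as it stands. The module is installed in compiled form; this text tells all that it offers.
- The arm moves only by the shell command python3 -m crank 'ROWS' [OPENING] [FORCE]. ROWS is JSON, a list of rows, each an object with "travel": the shift along the world's x, y, z in mm, a list of three; "twist": the turn about the world's z in degrees. A call has 1 to 5 rows; each row shifts and turns the pose as measured when the row begins; what a row does not reach is not made up. A row lasts 1/8 s, in which the tool goes at most 62.5 mm and 10.7 degrees, less where a joint would pass 70% of its speed; a pose out of reach is approached as far as the arm can. A call is refused whole if a number of a shift passes 62.5 or a number of a turn 10.7, either way. A call with a gripper value outside its range is refused whole. OPENING is the closure in counts, from 0 (fully open) to 255 (shut), set as the call begins (- or left out, the last holds). The fingers move at their own pace and stop on an object; FORCE is the grip in N (left out, the last holds). Time passes only in rows, so rows that do not move let the fingers close. It gives the time, the measured TCP pose, the force and the opening at its end, in the units of the state.
- bot.get_obs(): the state, without advancing time (a new reading comes with each control period).
- bot.grab_frame(name): name is "scene" or "top" or "wrist"; returns a dict with "image" (480x640x3 uint8, red, green, blue), "depth" (480x640 float32, m along the optical axis (not along the pixel's ray), 0 where there is no reading), "camera_matrix" (3x3 intrinsics, pixels), "k1" (the pictures are not rectified: a ray, as slopes to the right and down, at radius r is drawn at 1 + k1 r^2 times it, then the intrinsics apply), "world_to_cam" (4x4, takes a point from world to camera coordinates); the wrist camera has in their place "T_tool_cam" (4x4, takes a point from camera to tool coordinates, whose origin is the TCP and whose axes are the tool frame's). Camera axes: x right, y up, looking along -z (the intrinsics and any distortion apply to the point x, -y, -z); pixel columns grow to the right and rows downward; lengths in m; the calibration is good to about 2 mm. A picture is of the moment at which its call begins: read the wrist's pose just before it.
- bot.close_job(): hands the job in, once; it reports no verdict.
The state is a dict: "time": time; "q": joint angles; "qd": joint speeds; "joint_torque": joint torques, N m; "tcp_pos": TCP position; "tcp_rot": TCP orientation; "wrist_force": force on the tool from outside, world axes, zero at the start; "moment": the same for the moment, N m; "opening": finger opening in m.
Only numpy, scipy, OpenCV 4.12 (cv2) and the standard library are available. Lean on these libraries where they do the work, as an engineer would, in place of code of your own. Each camera call takes 0.05 s, during which the arm holds its last target. There are 200 camera calls.

## Task

Get the lens ready for drilling: first slide the carriage of the drilling jig until the red dot on the lens sits right under the tip of the drill bit, then turn the orange quarter-turn fastener clockwise until the white slot line on its wing lines up with the two black marks on the panel. Only then press the aluminium clamp panel fully home onto its frame, and finish while still holding it pressed down there, with the dot still under the bit and the slot still lined up; leave the spectacle case, spray bottle and screwdriver where they are.

Things in the scene. Friction and masses are not known exactly. Their poses are not given: they have to be found in the camera images.
- jig: Grey base of the drilling jig, fixed to the bench, 260 (x) x 280 (y) x 12 mm high. Origin at the centre of its underside, on the bench top. The carriage slides along the jig's y axis; the slot in the frame and the black marks run along its x axis. Its place and yaw differ each time, yaw up to 0.3 rad.
- carriage (a joint): Slide of the dark-blue carriage along the jig's +y, m, from -0.075 to 0.065; 0 is the middle. Deck 250 (x) x 100 (y) mm, its top 30 mm above the bench; it carries lens, panel and fastener. About 4 N moves it, and it stays where it is left. It may be moved by the gripped fastener wing or by pushing its side.
- dot (a point): Centre of the red dot (8 mm across) on top of the pale-blue round lens (70 mm across), 41 mm above the bench, 88 mm to the jig's +x from the carriage centre line. Moves with the carriage.
- drill_tip (a point): Lowest point of the fixed drill bit (3.6 mm thick), 5 mm above the lens, 46 mm above the bench. It lies somewhere along the path of the dot, at a different place each time. Above it a chuck (24 mm across, from 95 mm up) and blue motor (44 mm across, 155 to 245 mm up), held by an arm that runs along the jig's +y to a column 205 mm away, 264 mm tall.
- panel (a joint): Travel of the aluminium clamp panel straight down, m: 0 up (it springs back there), 0.008 fully home on the black seal of its frame (the carriage deck). About 3 N starts it down, about 10 N holds it home. Unless the fastener lines up, its tang strikes the frame and the panel goes down only some 2 mm.
- panel_top (a point): Centre of the panel's top face, 55 mm to the jig's -x from the carriage centre, 46 mm above the bench when up. The panel is 130 (x) x 92 (y) x 6 mm; two steel prongs reach from it over the lens rim.
- fastener (a joint): Turn of the fastener, rad, growing clockwise seen from above, range 0 to 2.1. At 0 the wing lies along the jig's y; at 1.571 the wing and its white slot line lie along the jig's x and line up with the two black marks on the panel. No click or stop there. Friction 0.03 N m; it stays where it is left.
- wing_grip (a point): On the fastener's axis at the height to grip, 70 mm to the jig's -x from the carriage centre, 76 mm above the bench when up. Wing: orange bar 42 mm long along this point's y, 14 mm thick along its x, from 18 mm below to 12 mm above this point, on a dark disc 44 mm across on the panel. The panel can be pressed by fingertips on disc or panel, or by the gripped wing.
- case: Bystander: dark spectacle case, 155 x 58 x 36 mm, loose; origin at the centre of its underside.
- spray: Bystander: upright clear spray bottle, 42 mm across, 130 mm tall, loose; origin at the centre of its underside.
- driver: Bystander: blue-handled screwdriver, 150 mm long along its x, lying loose; origin at the middle of its underside.

How it is judged:
By the outcome, as a careful person would: the job done as asked, in the order asked, and still so for the second after the job is handed in, while the arm keeps its last pose, push and grip.
It also fails if it takes over 45 s, if anything falls off the work surface, if the arm or the gripper's body presses on something with over 40 N, if the wrist force passes 120 N, or if a joint passes its speed limit or range.

## Working session

There is one attempt and no reset: what is moved stays moved. The work goes in short steps, Python scripts to look and compute and a shell command to move; the robot and the scene stay as the last step left them, time stands still between calls to the robot, and variables do not carry over. Pictures are saved under pics/ and viewed, about 8 in all and at most 12, crops included, and the job is handed in when it is done.

```bash
mkdir -p pics; cat > h.py <<'E'
import numpy as np, cv2
from bench import bot
from scipy.spatial.transform import Rotation as R
def grab(name,fn):
    o=bot.get_obs(); f=bot.grab_frame(name); cv2.imwrite('pics/'+fn+'.png',f['image'][:,:,::-1])
    if 'world_to_cam' in f: f['c2w']=np.linalg.inv(f['world_to_cam'])
    else:
        T=np.eye(4);T[:3,:3]=R.from_quat(o['tcp_rot']).as_matrix();T[:3,3]=o['tcp_pos'];f['c2w']=T@f['T_tool_cam']
    np.savez('pics/'+fn+'.npz',**f); return f
def load(fn): return dict(np.load('pics/'+fn+'.npz'))
def ray(f,u,v):
    K=f['camera_matrix'];p=np.array([(u-K[0,2])/K[0,0],(v-K[1,2])/K[1,1]]);q=p.copy()
    for _ in range(20): q=p/(1+float(f['k1'])*(q@q))
    d=np.array([q[0],-q[1],-1.]); return f['c2w'][:3,3],f['c2w'][:3,:3]@d
def atz(f,u,v,z):
    o,d=ray(f,u,v); return o+d*(z-o[2])/d[2]
def bydepth(f,u,v):
    o,d=ray(f,u,v); return o+d*float(f['depth'][int(round(v)),int(round(u))])
def proj(f,P):
    c=np.linalg.inv(f['c2w'])@np.r_[P,1]; q=np.array([c[0],-c[1]])/-c[2]; q=q*(1+float(f['k1'])*(q@q)); K=f['camera_matrix']
    return np.array([K[0,0]*q[0]+K[0,2],K[1,1]*q[1]+K[1,2]])
E
python3 - <<'E'
from h import *
o=bot.get_obs(); print(o)
for n in('top','scene'):
    f=grab(n,n+'0'); print(f['c2w'].round(3))
E
```

```text
{'time': 0.0, 'q': array([ 1.19230344e+00,  3.09015093e-01,  1.63517534e+00,  3.81111070e-05,
        1.19967801e+00, -6.97171087e-02]), 'qd': array([-0.00082557, -0.00102183, -0.00020411,  0.00052204,  0.00087981,
       -0.00053779]), 'joint_torque': array([ 1.11300400e-03, -4.15262139e+01, -2.76663494e+01,  4.12262489e-05,
        1.01788968e-02, -2.33834942e-05]), 'tcp_pos': array([0.18967558, 0.59472063, 0.24904607]), 'tcp_rot': array([ 0.69947684, -0.10893138,  0.10854928, -0.69791344]), 'wrist_force': array([-0.36673779, -0.26909704,  0.16893097]), 'moment': array([ 0.00869395,  0.01304503, -0.02762503]), 'opening': 0.0850564459530128}
[[-0.025  0.995 -0.1    0.473]
 [-1.    -0.025  0.005 -0.059]
 [ 0.003  0.101  0.995  1.053]
 [ 0.     0.     0.     1.   ]]
[[ 0.978 -0.15   0.145  0.705]
 [ 0.209  0.698 -0.685 -0.777]
 [ 0.002  0.7    0.714  0.814]
 [ 0.     0.     0.     1.   ]]
```

View pics/top0.png

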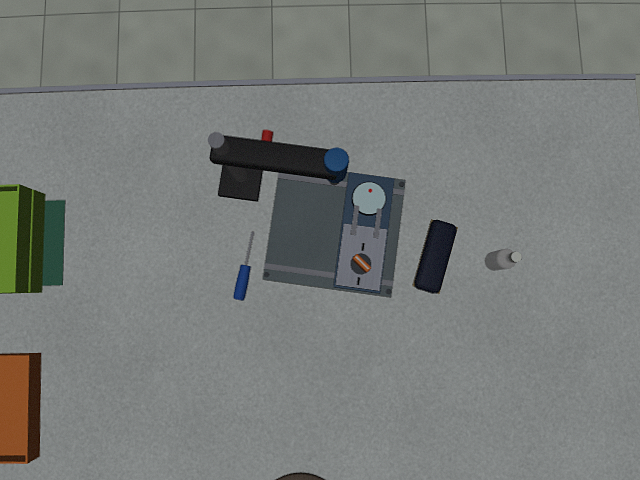

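View pics/scene0.png

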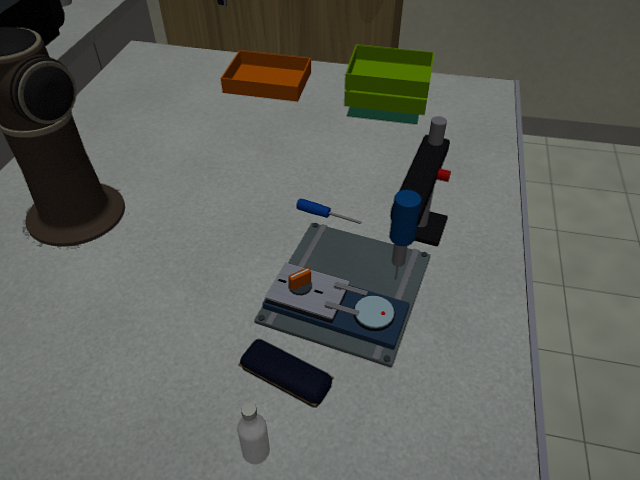

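Top view: the carriage is near its -y end, with the dot at about (370,190), the wing at (361,263) and the drill motor at (337,160). The wing points diagonally. In the scene view the bit is near (397,270). Next I'll zoom both.

```bash
python3 - <<'E'
import cv2,numpy as np
t=cv2.imread('pics/top0.png')[120:310,250:420]; s=cv2.imread('pics/scene0.png')[200:370,250:440]
a=cv2.resize(t,None,fx=3,fy=3,interpolation=2)[:570]; a=cv2.resize(a,(402,450)); b=cv2.resize(s,(398,356),interpolation=2)
c=np.zeros((450,800,3),np.uint8); c[:,:402]=a; c[:356,402:]=b; cv2.imwrite('pics/z0.png',c)
E
python3 - <<'E'
from h import *
f=load('top0'); s=load('scene0')
for n,u,v,z in [('jig a',405,180,.012),('jig b',391,297,.012),('jig c',264,279,.012),('dot',370,190.5,.041),('mark',363,247,.046),('mark',359,281,.046),('wing',361,263,.085),('motor',336,158,.245)]:
    print(n,atz(f,u,v,z).round(4),bydepth(f,u,v).round(4))
for n,u,v,z in [('jig',430,253,.012),('jig',390,361,.012),('jig',256,322,.012),('jig',315,224,.012),('dot',382.5,313,.041),('tip',397,277,.046)]:
    print(n,atz(s,u,v,z).round(4),bydepth(s,u,v).round(4))
E
```

```text
jig a [ 0.7163 -0.2459  0.012 ] [ 0.7191 -0.2481  0.    ]
jig b [ 0.462  -0.2051  0.012 ] [ 0.4619 -0.207  -0.0014]
jig c [0.5074 0.066  0.012 ] [0.5072 0.0656 0.0156]
dot [ 0.6885 -0.1652  0.041 ] [ 0.6891 -0.1655  0.0381]
mark [ 0.5678 -0.1457  0.046 ] [ 0.5678 -0.1457  0.0461]
mark [ 0.4972 -0.1351  0.046 ] [ 0.4972 -0.1351  0.0455]
wing [ 0.5321 -0.1373  0.085 ] [ 0.5323 -0.1376  0.0819]
motor [ 0.7031 -0.0876  0.245 ] [ 0.7032 -0.0876  0.2445]
jig [0.762  0.0301 0.012 ] [7.629e-01 4.190e-02 3.000e-04]
jig [ 0.714  -0.2409  0.012 ] [ 0.7139 -0.2409  0.0121]
jig [ 0.4683 -0.21    0.012 ] [ 0.4666 -0.2061  0.0064]
jig [0.5165 0.0652 0.012 ] [0.5174 0.0611 0.0159]
dot [ 0.6889 -0.1648  0.041 ] [ 0.6889 -0.1646  0.0408]
tip [ 0.7044 -0.0795  0.046 ] [ 0.7043 -0.0493  0.0128]
```

View pics/z0.png

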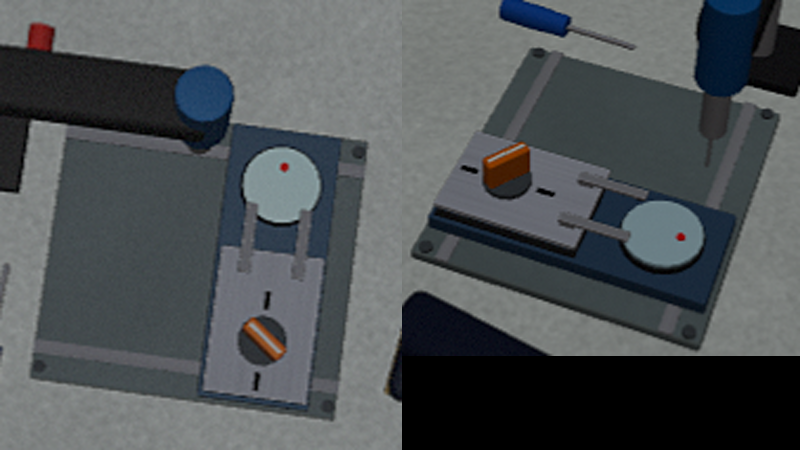

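```bash
python3 - <<'E'
from h import *
from scipy.optimize import least_squares
o=bot.get_obs(); M=R.from_quat(o['tcp_rot']).as_matrix(); print(M.round(3), 'jaw deg',np.degrees(np.arctan2(M[1,2],M[0,2])))
def cloud(f,u0,u1,v0,v1):
    return np.array([np.r_[bydepth(f,u,v),u,v] for v in range(v0,v1) for u in range(u0,u1) if f['depth'][v,u]>0])
s=load('scene0');t=load('top0')
C=cloud(s,370,440,180,275)
for n,z0,z1,r in(('motor',.165,.235,.022),('chuck',.1,.15,.012)):
    m=(C[:,2]>z0)&(C[:,2]<z1)&(np.hypot(C[:,0]-.704,C[:,1]+.08)<r+.012); P=C[m]
    x=least_squares(lambda c:np.hypot(P[:,0]-c[0],P[:,1]-c[1])-r,[.704,-.08],loss='soft_l1',f_scale=.001).x; print(n,len(P),x)
C=cloud(t,315,360,140,190); m=(C[:,2]>.238); P=C[m]; print('motor top',len(P),P[:,:2].min(0),P[:,:2].max(0), (P[:,:2].min(0)+P[:,:2].max(0))/2)
for f,box,nm in((t,(340,385,240,285),'top'),(s,(270,330,255,305),'scene')):
    hsv=cv2.cvtColor(f['image'],cv2.COLOR_RGB2HSV); u0,u1,v0,v1=box
    C=cloud(f,*box); hh=np.array([hsv[int(v),int(u)] for u,v in C[:,3:]])
    org=(hh[:,0]<22)&(hh[:,1]>120)&(hh[:,2]>60); 
    P=C[org]; top=P[P[:,2]>.08]; c=top[:,:2].mean(0); w,V=np.linalg.eigh(np.cov((top[:,:2]-c).T)); d=V[:,1]; print(nm,len(P),len(top),c,P[:,2].max(),'wing deg',np.degrees(np.arctan2(d[1],d[0]))%180, np.sqrt(w*12))
    # panel plane edges
    u,v=np.mgrid[0:640,0:480]
# dot centroid
for f,b in((t,(355,385,180,212)),(s,(360,400,295,330))):
    im=f['image'].astype(int); m=np.zeros((480,640),bool); m[b[2]:b[3],b[0]:b[1]]=True
    m&=(im[:,:,0]>im[:,:,1]+50); v,u=np.nonzero(m); print('dot',m.sum(),u.mean(),v.mean(),atz(f,u.mean(),v.mean(),.041))
E
```

```text
[[ 0.953 -0.001  0.304]
 [-0.304 -0.002  0.953]
 [-0.    -1.    -0.002]] jaw deg 72.30803528933099
motor 972 [ 0.70155287 -0.08761847]
chuck 253 [ 0.70105046 -0.10841207]
motor top 498 [ 0.67968262 -0.10835824] [ 0.72293666 -0.06537073] [ 0.70130964 -0.08686449]
top 109 67 [ 0.53212566 -0.13965635] 0.08531403006516292 wing deg 45.347783072920514 [0.01456459 0.04092309]
scene 289 94 [ 0.53372082 -0.14157412] 0.08604137601028716 wing deg 42.5057993966372 [0.01444418 0.04130576]
dot 9 370.0 190.0 [ 0.6895639  -0.16519653  0.041     ]
dot 13 382.61538461538464 312.61538461538464 [ 0.68900307 -0.16393137  0.041     ]
```

```bash
python3 -m crank '[{"travel":[26,-56,0],"twist":10},{"travel":[26,-56,0],"twist":10},{"travel":[26,-56,0],"twist":10},{"travel":[26,-56,0],"twist":10},{"travel":[26,-56,0],"twist":10}]' 0 40
python3 -m crank '[{"travel":[26,-56,0],"twist":10},{"travel":[26,-56,0],"twist":0},{"travel":[26,-56,0],"twist":0},{"travel":[26,-56,0],"twist":0},{"travel":[26,-56,0],"twist":0}]'
python3 - <<'E'
from h import *
o=bot.get_obs(); M=R.from_quat(o['tcp_rot']).as_matrix(); print(o['tcp_pos'],o['q'].round(2),'jaw',np.degrees(np.arctan2(M[1,2],M[0,2])),o['wrist_force'])
s=load('scene0'); print(proj(s,np.array([.7015,-.0873,.046])),proj(s,np.array([.7015,-.0873,.095])))
E
```

```text
time: 0.72
tcp_pos: [0.3142, 0.3237, 0.2464]
tcp_rot: [0.681, 0.196, -0.196, -0.678]
wrist_force: [0.4, -0.2, 0.0]
opening: 0.0852
time: 1.35
tcp_pos: [0.4405, 0.047, 0.2458]
tcp_rot: [0.663, 0.25, -0.248, -0.66]
wrist_force: [1.2, 0.3, 0.2]
opening: 0.0853
[0.44052602 0.04697075 0.24579615] [ 0.01 -0.05  2.05 -0.    1.14 -2.28] jaw 131.23509002755642 [1.19128794 0.30019361 0.19173382]
[394.97387255 279.86326286] [397.69270152 261.71732578]
```

```bash
python3 -m crank '[{"travel":[25,-50,0],"twist":3},{"travel":[25,-50,0],"twist":0},{"travel":[25,-50,0],"twist":0},{"travel":[17,-37,0],"twist":0},{"travel":[0,0,0],"twist":0}]'
python3 - <<'E'
from h import *
o=bot.get_obs(); M=R.from_quat(o['tcp_rot']).as_matrix(); print(o['tcp_pos'],o['q'].round(2),'jaw',np.degrees(np.arctan2(M[1,2],M[0,2])))
f=grab('wrist','w1'); print(f['c2w'].round(3)); 
for P in ([.5325,-.1405,.088],[.689,-.1645,.041],[.7015,-.0873,.046]): print(proj(f,np.array(P)))
E
```

```text
time: 1.98
tcp_pos: [0.5344, -0.1508, 0.2441]
tcp_rot: [0.657, 0.265, -0.264, -0.655]
wrist_force: [-0.7, 0.8, -0.5]
opening: 0.0851
[ 0.53439037 -0.15080648  0.24410985] [-0.35  0.18  1.81 -0.    1.15 -2.69] jaw 133.9115751345335
[[-0.694 -0.687 -0.217  0.48 ]
 [ 0.72  -0.663 -0.203 -0.201]
 [-0.004 -0.297  0.955  0.366]
 [ 0.     0.     0.     1.   ]]
[326.92865403 236.94471612]
[196.91443769 317.54339212]
[247.28050559 374.94699637]
```

View pics/w1.png

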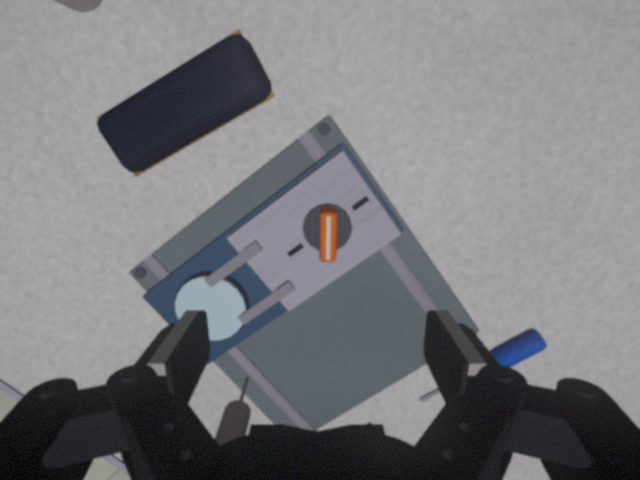

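Wrist view: the wing's white line runs about (329,212) to (328,258), the marks sit at (295,249) and (360,203), and the bit tip is near (246,378). All agree with the predictions.

```bash
python3 - <<'E'
from h import *
f=load('w1'); im=f['image']; g=im.astype(int)
hsv=cv2.cvtColor(im,cv2.COLOR_RGB2HSV)
def line(m,z):
    v,u=np.nonzero(m); P=np.array([atz(f,a,b,z)[:2] for a,b in zip(u,v)]); c=P.mean(0); w,V=np.linalg.eigh(np.cov((P-c).T)); d=V[:,1]
    return len(P),c.round(4),round(np.degrees(np.arctan2(d[1],d[0]))%180,1)
box=np.zeros((480,640),bool); box[205:265,312:345]=True
org=box&(hsv[:,:,0]<20)&(hsv[:,:,1]>120)&(hsv[:,:,2]>60)
wh=box&(g.min(2)>150); print('white',line(wh,.088))
sub=org|wh; print('wing',line(sub,.088))
ms=[]
for b in((285,306,240,259),(350,372,194,212)):
    m=np.zeros((480,640),bool); m[b[2]:b[3],b[0]:b[1]]=True; m&=g.max(2)<70; r=line(m,.046); print('mark',r); ms.append(r[1])
d=ms[0]-ms[1]; print('marks',np.degrees(np.arctan2(d[1],d[0])),(ms[0]+ms[1])/2,np.hypot(*d))
print('tip',atz(f,246,378,.046))
E
```

```text
white (125, array([ 0.5322, -0.1396]), np.float64(44.4))
wing (759, array([ 0.5299, -0.142 ]), np.float64(44.1))
mark (43, array([ 0.5691, -0.1438]), np.float64(170.2))
mark (50, array([ 0.4983, -0.1323]), np.float64(171.6))
marks -9.225943986607387 [ 0.5337  -0.13805] 0.07172788857899
tip [ 0.70523026 -0.08583142  0.046     ]
```

```bash
python3 -m crank '[{"travel":[-2,11,-40],"twist":0.5},{"travel":[0,0,-50],"twist":0},{"travel":[0,0,-40],"twist":0},{"travel":[0,0,0],"twist":0}]'
python3 -c "
from h import *
o=bot.get_obs(); M=R.from_quat(o['tcp_rot']).as_matrix(); print(o['tcp_pos'],'jaw',np.degrees(np.arctan2(M[1,2],M[0,2])))"
```

```text
time: 2.52
tcp_pos: [0.5288, -0.1327, 0.1114]
tcp_rot: [-0.654, -0.269, 0.269, 0.654]
wrist_force: [-0.3, 0.5, 0.1]
opening: 0.0851
[ 0.52876184 -0.13266574  0.11141575] jaw 134.68977988730325
```

```bash
python3 -m crank '[{"travel":[4,-7,0],"twist":0},{"travel":[0,0,-15],"twist":0},{"travel":[0,0,-13],"twist":0},{"travel":[0,0,0],"twist":0}]'
```

```text
time: 3.02
tcp_pos: [0.5365, -0.1401, 0.087]
tcp_rot: [0.655, 0.272, -0.267, -0.652]
wrist_force: [0.1, -0.3, -0.6]
opening: 0.0853
```

```bash
python3 -m crank '[{"travel":[-4,0,-6],"twist":0},{"travel":[0,0,0],"twist":0}]'
python3 -m crank '[{"travel":[0,0,0],"twist":0},{"travel":[0,0,0],"twist":0},{"travel":[0,0,0],"twist":0},{"travel":[0,0,0],"twist":0}]' 220 40
python3 -c "
from h import *
o=bot.get_obs(); M=R.from_quat(o['tcp_rot']).as_matrix(); print(o['tcp_pos'],'jaw',np.degrees(np.arctan2(M[1,2],M[0,2])),o['moment'])"
```

```text
time: 3.28
tcp_pos: [0.5324, -0.1402, 0.0809]
tcp_rot: [0.656, 0.272, -0.267, -0.652]
wrist_force: [-0.3, 0.4, -0.7]
opening: 0.0851
time: 3.78
tcp_pos: [0.5328, -0.1404, 0.0816]
tcp_rot: [0.656, 0.272, -0.266, -0.652]
wrist_force: [-1.2, 1.7, 3.2]
opening: 0.0134
[ 0.53280489 -0.14037533  0.08160152] jaw 134.75175098754707 [0.30023696 0.25320829 0.00295196]
```

```bash
python3 -m crank '[{"travel":[2.4,15,0],"twist":0},{"travel":[2.4,15,0],"twist":0},{"travel":[2.4,15,0],"twist":0},{"travel":[2.4,15,0],"twist":0},{"travel":[1.5,10,0],"twist":0}]'
python3 -m crank '[{"travel":[0,0,0],"twist":0},{"travel":[0,0,0],"twist":0}]'
python3 - <<'E'
from h import *
o=bot.get_obs(); M=R.from_quat(o['tcp_rot']).as_matrix(); print(o['tcp_pos'],'jaw',np.degrees(np.arctan2(M[1,2],M[0,2])))
g=[grab('scene','s2'),grab('wrist','w2'),grab('top','t2')]
c=np.zeros((480,800,3),np.uint8)
for i,(f,p) in enumerate(((g[0],(.70,-.09,.046)),(g[1],(.70,-.09,.046)))):
    u,v=proj(f,np.array(p)).round().astype(int); print(u,v)
    u=min(max(u,50),590);v=min(max(v,60),420)
    c[:,i*400:i*400+400]=cv2.resize(f['image'][v-60:v+60,u-50:u+50,::-1],(400,480),interpolation=2)
cv2.imwrite('pics/z2.png',c)
E
```

```text
time: 4.4
tcp_pos: [0.5431, -0.0771, 0.0818]
tcp_rot: [0.66, 0.271, -0.27, -0.647]
wrist_force: [-0.8, -6.0, -1.5]
opening: 0.0133
time: 4.65
tcp_pos: [0.5433, -0.0759, 0.0818]
tcp_rot: [0.659, 0.271, -0.27, -0.647]
wrist_force: [-0.6, -2.0, -1.2]
opening: 0.0129
[ 0.54333473 -0.07594226  0.08175472] jaw 134.9462758406531
394 281
100 460
```

View pics/z2.png

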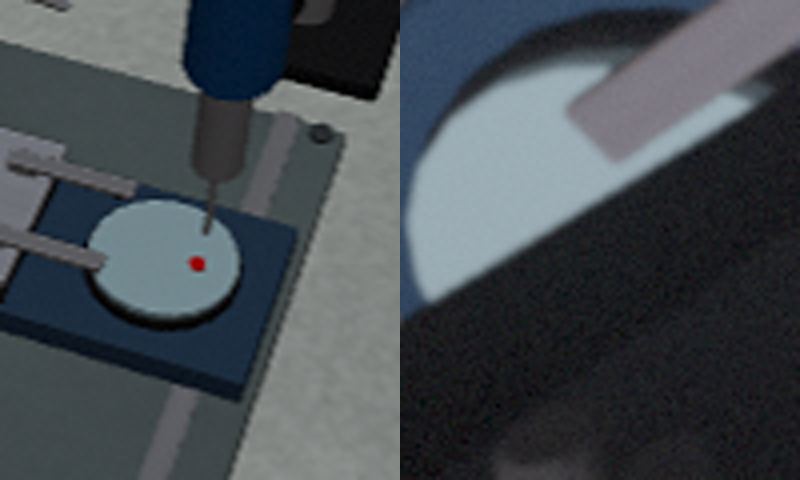

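In the scene crop, the bit tip is at (395.5,279.3) full-frame and the dot at (393.3,287), so it needs a bit more slide. The wrist camera is blocked by the finger.

```bash
cat >> h.py <<'E'
def dot(f,tip):
    im=f['image'].astype(int); b=proj(f,tip).round().astype(int)
    m=np.zeros((480,640),bool); m[b[1]-30:b[1]+30,b[0]-30:b[0]+30]=True
    m&=(im[:,:,0]>im[:,:,1]+40); v,u=np.nonzero(m); w=(im[v,u,0]-im[v,u,1]); uu,vv=(u*w).sum()/w.sum(),(v*w).sum()/w.sum()
    return uu,vv,atz(f,uu,vv,.041)
def rel(s,tu,tv):
    T=atz(s,tu,tv,.046); D=dot(s,T)[2]; e=(T-D)[:2]; y=np.radians(-9.1)
    return T.round(4),D.round(4),'jig x,y still to go mm',(1000*np.array([np.cos(y)*e[0]+np.sin(y)*e[1],-np.sin(y)*e[0]+np.cos(y)*e[1]])).round(2)
E
python3 - <<'E'
from h import *
s=load('s2'); print(rel(s,395.5,279.25)); 
# objective tip: dark line below chuck on lens, contrast profile
im=s['image'].astype(int).sum(2); print(im[268:288,388:402])
E
```

```text
(array([ 0.7023, -0.0856,  0.046 ]), array([ 0.6994, -0.0998,  0.041 ]), 'jig x,y still to go mm', array([ 0.55, 14.44]))
[[222 219 224 221 220 214 215 190 158 164 202 218 220 219]
 [160 207 226 226 221 221 221 199 162 158 197 219 221 221]
 [115 133 142 150 175 210 224 203 167 153 198 222 220 219]
 [241 133 109 114 134 134 132 129 149 187 218 231 224 221]
 [402 414 370 286 202 136 120 124 150 150 156 175 210 227]
 [395 399 400 405 413 362 224 123 148 141 128 141 144 143]
 [395 393 393 398 398 402 415 294 152 142 128 123 136 132]
 [395 397 392 392 394 401 359 234 181 195 148 125 129 132]
 [391 391 393 392 391 401 359 233 175 345 310 141 124 132]
 [393 391 393 389 393 401 319 189 214 350 412 328 185 123]
 [391 393 396 393 396 403 291 147 270 374 401 405 330 180]
 [393 393 396 390 393 397 325 216 329 399 396 398 405 282]
 [396 394 396 395 394 395 397 398 398 398 395 397 404 330]
 [392 398 393 396 392 394 397 396 396 396 392 393 401 406]
 [395 398 396 394 393 396 393 394 395 393 395 394 399 403]
 [394 394 395 395 394 396 394 394 395 396 392 391 397 400]
 [399 395 400 405 406 410 405 399 395 394 393 393 397 399]
 [393 396 404 343 251 222 306 375 398 395 392 396 397 395]
 [390 397 363 271 150 149 156 353 403 396 395 393 392 397]
 [397 398 403 320 151 150 151 354 408 394 396 394 395 396]]
```

```bash
python3 -m crank '[{"travel":[1.3,8.5,0],"twist":0},{"travel":[1,7,0],"twist":0},{"travel":[0,0,0],"twist":0},{"travel":[0,0,0],"twist":0}]'
python3 - <<'E'
from h import *
f=grab('scene','s3'); print(rel(f,395.1,279)); u,v,_=dot(f,np.array([.7025,-.0855,.046])); print(u,v)
im=f['image'].astype(int); u=int(u);v=int(v); print(im[v-10:v+6,u-7:u+8].sum(2)); print((im[...,0]-im[...,1])[v-10:v+6,u-7:u+8])
print(bot.get_obs()['tcp_pos'])
E
```

```text
time: 5.3
tcp_pos: [0.5456, -0.062, 0.0818]
tcp_rot: [0.66, 0.27, -0.27, -0.647]
wrist_force: [-0.5, -2.4, -0.4]
opening: 0.0128
(array([ 0.7015, -0.0851,  0.046 ]), array([ 0.7016, -0.0858,  0.041 ]), 'jig x,y still to go mm', array([-0.27,  0.66]))
394.87735849056605 281.07232704402514
[[393 390 390 390 393 390 393 401 323 191 273 379 407 329 182]
 [391 394 390 390 392 393 391 398 295 150 266 370 398 405 323]
 [390 390 391 394 390 389 396 404 301 154 260 365 399 395 404]
 [388 391 393 390 389 392 395 406 277 131 326 402 393 393 396]
 [390 396 390 390 388 393 395 355 229 172 338 400 392 391 396]
 [394 391 394 391 395 393 400 360 229 166 339 401 396 393 395]
 [393 394 394 393 393 393 403 318 185 208 352 399 396 394 392]
 [396 394 391 393 395 395 404 292 149 268 374 400 395 393 391]
 [393 390 392 391 392 401 406 337 233 343 404 394 393 394 390]
 [390 395 393 394 393 401 346 233 152 251 365 397 392 393 392]
 [396 395 393 392 394 366 274 149 148 149 356 398 392 392 396]
 [392 394 394 392 395 398 304 148 150 139 339 398 393 393 396]
 [395 395 393 393 390 396 400 354 326 377 402 396 392 3
[... 544 characters left out ...]
19  -8  -2 -16 -23 -22 -22 -21]
 [-22 -22 -22 -22 -22 -22 -22 -17  -4  -5 -18 -23 -22 -21 -22]
 [-21 -21 -23 -22 -22 -23 -23 -16  -1 -12 -22 -22 -21 -22 -23]
 [-22 -22 -21 -23 -24 -23 -28 -25 -16 -26 -27 -24 -22 -22 -22]
 [-22 -21 -22 -21 -23 -27  17  98 148  84   2 -25 -23 -22 -21]
 [-22 -21 -22 -23 -24  -2  74 149 148 149  18 -26 -23 -21 -22]
 [-22 -21 -22 -21 -23 -26  26 133 150 139  12 -26 -22 -22 -22]
 [-22 -21 -22 -22 -23 -23 -27 -10  14  -9 -26 -23 -23 -22 -21]
 [-21 -22 -21 -22 -21 -24 -23 -24 -24 -24 -24 -23 -23 -21 -22]
 [-21 -22 -22 -23 -21 -22 -21 -23 -23 -23 -22 -22 -21 -21 -21]
 [-21 -21 -21 -21 -21 -22 -21 -21 -22 -21 -21 -22 -21 -20 -22]]
[ 0.54557818 -0.06204459  0.08176847]
```

```bash
python3 -m crank '[{"travel":[0,0,0],"twist":0},{"travel":[0,0,0],"twist":0},{"travel":[0,0,0],"twist":0},{"travel":[0,0,40],"twist":0},{"travel":[0,0,50],"twist":0}]' 0
python3 -m crank '[{"travel":[0,0,30],"twist":-10.5},{"travel":[0,0,30],"twist":-10.5},{"travel":[0,0,0],"twist":-10.5},{"travel":[0,0,0],"twist":-10.5},{"travel":[0,0,0],"twist":-10.5}]'
python3 -m crank '[{"travel":[0,0,0],"twist":0}]'
python3 - <<'E'
from h import *
f=grab('wrist','w4'); g=grab('scene','s4')
u,v,D=dot(g,np.array([.7025,-.0855,.046])); print('scene dot',u,v,D, rel(g,394.9,278.6))
u,v=proj(f,np.array([.7015,-.0855,.046])); print(u,v)
u=int(min(max(u,60),580));v=int(min(max(v,45),435))
c=np.zeros((600,800,3),np.uint8); c[:]=cv2.resize(f['image'][v-45:v+45,u-60:u+60,::-1],(800,600),interpolation=2); print(u-60,v-45)
cv2.imwrite('pics/z4.png',c)
E
```

```text
time: 5.98
tcp_pos: [0.5411, -0.0604, 0.1687]
tcp_rot: [0.658, 0.267, -0.273, -0.649]
wrist_force: [0.5, -0.4, -0.6]
opening: 0.0856
time: 6.6
tcp_pos: [0.5442, -0.0604, 0.2372]
tcp_rot: [0.709, -0.056, 0.054, -0.701]
wrist_force: [0.3, 0.2, -0.2]
opening: 0.085
time: 6.72
tcp_pos: [0.5441, -0.0603, 0.2373]
tcp_rot: [0.709, -0.055, 0.053, -0.701]
wrist_force: [-0.4, -0.7, 0.4]
opening: 0.0857
scene dot 394.878421900161 281.07004830917873 [ 0.70164689 -0.08582092  0.041     ] (array([ 0.701 , -0.0842,  0.046 ]), array([ 0.7016, -0.0858,  0.041 ]), 'jig x,y still to go mm', array([-0.88,  1.47]))
315.9432911714031 377.0344289448326
255 332
```

View pics/z4.png

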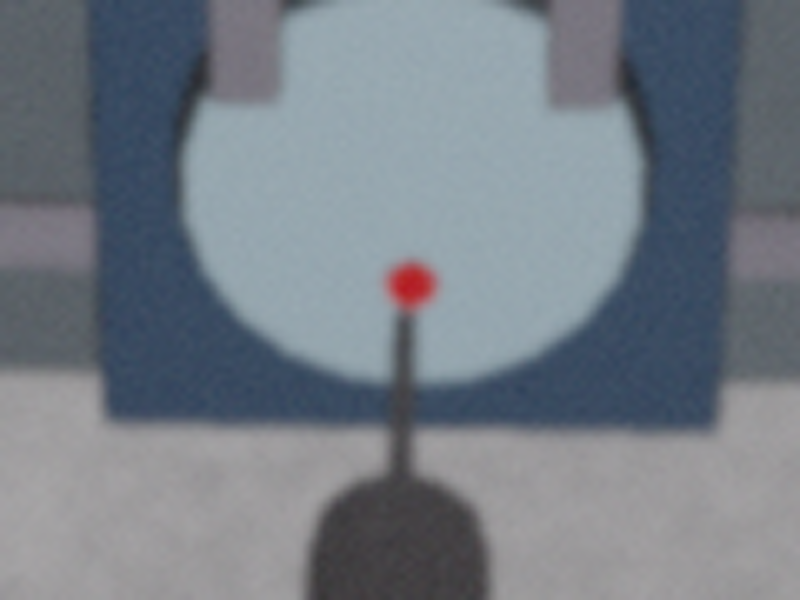

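The wrist crop shows the dot at (411,285) in zoomed pixels, with the bit axis ending about 6 zoomed px to its left. So the dot may be about 1 mm too far in +y. I'll fit it numerically.

```bash
python3 - <<'E'
from h import *
from scipy.optimize import least_squares
f=load('w4'); im=f['image'].astype(float); K=f['camera_matrix']
u,v,D=dot(f,np.array([.7015,-.0855,.046])); print('dot',u,v,D)
rows=np.arange(381,402); cs=[]
for r in rows:
    seg=im[r,308:325].sum(1); bg=np.percentile(seg,75); w=np.clip(bg-seg-40,0,None); cs.append((w*np.arange(308,325)).sum()/w.sum())
cs=np.array(cs); print(cs.round(2))
# dot pixel residual: find vertical axis (x,y) whose projection fits the bit rows in u
yaw=np.radians(-9.1); ex=np.array([np.cos(yaw),np.sin(yaw)]); ey=np.array([-np.sin(yaw),np.cos(yaw)])
def curve(a,dx=0):
    X=D[:2]+ex*dx+ey*a; return np.array([proj(f,np.r_[X,z]) for z in np.linspace(.046,.1,60)])
for dx in(-.001,0,.001):
    g=lambda a: np.interp(rows,*(lambda c:(c[:,1],c[:,0]))(curve(a[0],dx)))-cs
    s=least_squares(g,[0.],diff_step=1e-3,x_scale=1e-3); print(dx,'tip minus dot along jig y mm',s.x*1000,'slope resid',np.polyfit(rows,g(s.x),1),curve(s.x[0],dx)[0])
# same in scene s4
E
```

```text
dot 316.19455445544554 374.3480198019802 [ 0.70205537 -0.08539318  0.041     ]
[315.2  315.17 315.11 315.04 315.03 315.04 315.03 314.98 314.7  315.
    nan    nan    nan    nan 314.61 314.71 314.73 314.67 314.7  314.65
 314.59]<stdin>:7: RuntimeWarning: invalid value encountered in scalar divide
Traceback (most recent call last):
ValueError: Residuals are not finite in the initial point.
```

```bash
python3 -m crank '[{"travel":[0,0,0],"twist":10.5},{"travel":[0,0,0],"twist":10.5},{"travel":[0,0,-30],"twist":10.5},{"travel":[0,0,-40],"twist":10.5},{"travel":[0,0,-40],"twist":10.5}]'
python3 -m crank '[{"travel":[0,0,0],"twist":0}]'
python3 - <<'E'
from h import *
o=bot.get_obs(); M=R.from_quat(o['tcp_rot']).as_matrix(); print(o['tcp_pos'],'jaw',np.degrees(np.arctan2(M[1,2],M[0,2])))
E
```

```text
time: 7.45
tcp_pos: [0.5479, -0.0608, 0.129]
tcp_rot: [0.658, 0.276, -0.267, -0.647]
wrist_force: [0.8, -0.0, 0.5]
opening: 0.085
time: 7.58
tcp_pos: [0.5445, -0.0602, 0.1256]
tcp_rot: [0.657, 0.274, -0.27, -0.649]
wrist_force: [0.5, -0.3, 0.5]
opening: 0.0852
[ 0.5444968  -0.06019187  0.12555906] jaw 135.21463010100507
```

```bash
python3 -m crank '[{"travel":[1,-2,-15],"twist":0},{"travel":[0,0,-15],"twist":0},{"travel":[0,0,0],"twist":0}]'
```

```text
time: 7.95
tcp_pos: [0.5484, -0.0629, 0.0972]
tcp_rot: [0.658, 0.275, -0.267, -0.648]
wrist_force: [-1.1, -0.3, 0.1]
opening: 0.0856
```

```bash
python3 -m crank '[{"travel":[-3,0,-10],"twist":0},{"travel":[0,0,-4],"twist":0},{"travel":[0,0,0],"twist":0}]'; python3 -m crank '[{"travel":[0,0,0],"twist":0}]'
```

```text
time: 8.32
tcp_pos: [0.5465, -0.0631, 0.0837]
tcp_rot: [0.659, 0.275, -0.266, -0.648]
wrist_force: [-0.5, 0.5, -0.7]
opening: 0.0855
time: 8.45
tcp_pos: [0.5467, -0.0631, 0.0839]
tcp_rot: [0.659, 0.275, -0.266, -0.648]
wrist_force: [0.1, 0.0, -0.6]
opening: 0.0859
```

```bash
python3 -m crank '[{"travel":[-1,0,-2],"twist":0},{"travel":[0,0,0],"twist":0},{"travel":[0,0,0],"twist":0},{"travel":[0,0,0],"twist":0},{"travel":[0,0,0],"twist":0}]' 220 40
python3 - <<'E'
from h import *
o=bot.get_obs(); M=R.from_quat(o['tcp_rot']).as_matrix(); print(o['tcp_pos'],'jaw',np.degrees(np.arctan2(M[1,2],M[0,2])))
f=grab('scene','s5'); print(dot(f,np.array([.7025,-.0855,.046])))
E
```

```text
time: 9.07
tcp_pos: [0.5454, -0.0628, 0.0825]
tcp_rot: [0.659, 0.275, -0.266, -0.648]
wrist_force: [-0.2, -0.3, 1.7]
opening: 0.0132
[ 0.5453712  -0.06277875  0.08252472] jaw 134.96624493473706
(np.float64(394.83734439834024), np.float64(281.1302904564315), array([ 0.70158954, -0.08598496,  0.041     ]))
```

```bash
python3 -m crank '[{"travel":[-0.3,-2,0],"twist":0},{"travel":[0,0,0],"twist":0}]'
python3 - <<'E'
from h import *
f=grab('scene','s6'); print(dot(f,np.array([.7025,-.0855,.046])))
E
```

```text
time: 9.38
tcp_pos: [0.5452, -0.0639, 0.0825]
tcp_rot: [0.658, 0.275, -0.265, -0.649]
wrist_force: [-0.2, -0.3, 0.3]
opening: 0.0131
(np.float64(394.64050822122573), np.float64(281.7847533632287), array([ 0.70141842, -0.08766731,  0.041     ]))
```

```bash
cat >> h.py <<'E'
def dots(f):
    im=f['image'].astype(float); m=(im[...,0]-im[...,1]+22)[275:289,386:404]; m[m<8]=0
    m[:4]=0  # keep the bit out
    v,u=np.mgrid[275:289,386:404]; return (m*u).sum()/m.sum(),(m*v).sum()/m.sum(),m.sum()
E
python3 - <<'E'
from h import *
for n in('s3','s4','s5','s6'): f=load(n); print(n,dots(f),atz(f,*dots(f)[:2],.041))
E
```

```text
s3 (np.float64(394.91577162238553), np.float64(281.1752402487281), np.float64(1769.0)) [ 0.70174428 -0.08606459  0.041     ]
s4 (np.float64(394.9154686601495), np.float64(281.1707878090857), np.float64(1739.0)) [ 0.70174248 -0.08605378  0.041     ]
s5 (np.float64(394.8730525100981), np.float64(281.266589728794), np.float64(1733.0)) [ 0.70169275 -0.08630558  0.041     ]
s6 (np.float64(394.66737288135596), np.float64(281.71875), np.float64(1888.0)) [ 0.70144835 -0.08749507  0.041     ]
```

```bash
python3 -m crank '[{"travel":[0.2,1.2,0],"twist":0},{"travel":[0,0,0],"twist":0}]'
python3 - <<'E'
from h import *
f=grab('scene','s7'); print(dots(f),atz(f,*dots(f)[:2],.041))
E
```

```text
time: 9.68
tcp_pos: [0.5452, -0.0639, 0.0825]
tcp_rot: [0.659, 0.275, -0.266, -0.648]
wrist_force: [-0.6, 1.0, 1.0]
opening: 0.013
(np.float64(394.6654334038055), np.float64(281.7167019027484), np.float64(1892.0)) [ 0.70144426 -0.08749081  0.041     ]
```

```bash
python3 -m crank '[{"travel":[0.2,1.7,0],"twist":0},{"travel":[0,0,0],"twist":0}]'
python3 - <<'E'
from h import *
f=grab('scene','s8'); print(dots(f),atz(f,*dots(f)[:2],.041))
E
```

```text
time: 9.98
tcp_pos: [0.5454, -0.063, 0.0825]
tcp_rot: [0.659, 0.275, -0.266, -0.647]
wrist_force: [-0.7, 0.0, 1.0]
opening: 0.0132
(np.float64(394.8543956043956), np.float64(281.3708791208791), np.float64(1820.0)) [ 0.70168846 -0.08656881  0.041     ]
```

```bash
python3 -m crank '[{"travel":[0,0,0],"twist":-10},{"travel":[0,0,0],"twist":-10},{"travel":[0,0,0],"twist":-10},{"travel":[0,0,0],"twist":-10},{"travel":[0,0,0],"twist":-10}]'
python3 -m crank '[{"travel":[0,0,0],"twist":0},{"travel":[0,0,0],"twist":0}]'
python3 - <<'E'
from h import *
o=bot.get_obs(); M=R.from_quat(o['tcp_rot']).as_matrix(); print(o['tcp_pos'],'jaw',np.degrees(np.arctan2(M[1,2],M[0,2])),o['moment'])
f=grab('scene','s9'); print(dots(f),atz(f,*dots(f)[:2],.041))
E
```

```text
time: 10.65
tcp_pos: [0.5452, -0.062, 0.0825]
tcp_rot: [0.713, -0.039, 0.042, -0.699]
wrist_force: [-1.3, -1.9, 0.8]
opening: 0.0132
time: 10.9
tcp_pos: [0.5452, -0.062, 0.0826]
tcp_rot: [0.713, -0.038, 0.04, -0.699]
wrist_force: [-0.7, -1.7, 2.8]
opening: 0.0126
[ 0.54518732 -0.06199693  0.08255382] jaw 83.66908837762213 [-0.19785228  0.14221131 -0.00104875]
(np.float64(394.85588558855886), np.float64(281.3712871287129), np.float64(1818.0)) [ 0.70169127 -0.08656923  0.041     ]
```

```bash
python3 -m crank '[{"travel":[0,-0.8,0],"twist":-2.9},{"travel":[0,0,0],"twist":0},{"travel":[0,0,0],"twist":0}]'
python3 - <<'E'
from h import *
o=bot.get_obs(); M=R.from_quat(o['tcp_rot']).as_matrix(); print(o['tcp_pos'],'jaw',np.degrees(np.arctan2(M[1,2],M[0,2])),o['moment'])
f=grab('scene','s10'); print(dots(f))
w=grab('wrist','w10')
c=np.zeros((480,800,3),np.uint8)
c[:,:]=cv2.resize(w['image'][100:388,80:560,::-1],(800,480),interpolation=2)
cv2.imwrite('pics/z10.png',c)
E
```

```text
time: 11.32
tcp_pos: [0.5452, -0.062, 0.0825]
tcp_rot: [0.711, -0.055, 0.057, -0.699]
wrist_force: [-1.3, -1.1, 2.3]
opening: 0.0133
[ 0.54522095 -0.06197399  0.08254753] jaw 80.91074429336383 [-0.13314053  0.10851848 -0.03191409]
(np.float64(394.8519736842105), np.float64(281.3689692982456), np.float64(1824.0))
```

View pics/z10.png

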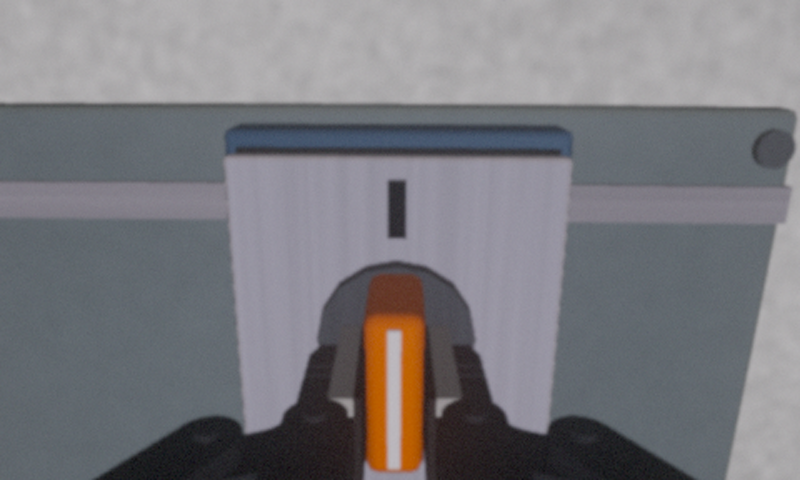

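The slot line (about u 394, v 330–468) is nearly in line with the mark (u 397, v 180–238). I'll quantify it.

```bash
python3 - <<'E'
from h import *
f=load('w10'); g=f['image'].astype(int); hsv=cv2.cvtColor(f['image'],cv2.COLOR_RGB2HSV)
def line(m,z):
    v,u=np.nonzero(m); P=np.array([atz(f,a,b,z)[:2] for a,b in zip(u,v)]); c=P.mean(0); w,V=np.linalg.eigh(np.cov((P-c).T)); d=V[:,1]
    return len(P),u.mean(),c.round(4),round((np.degrees(np.arctan2(d[1],d[0]))+90)%180-90,2)
def box(u0,u1,v0,v1):
    m=np.zeros((480,640),bool); m[v0:v1,u0:u1]=True; return m
print('slot',line(box(308,326,297,383)&(g.min(2)>150),.088))
print('wing top',line(box(296,340,297,380)&(((hsv[:,:,0]<20)&(hsv[:,:,1]>120)&(g[:,:,0]>180))|(g.min(2)>150)),.088))
print('mark',line(box(305,332,200,250)&(g.max(2)<75),.046))
# panel front edge direction (along jig y): gradient rows from u 225..420
pts=[]
for u in range(225,415,3):
    col=g[185:205,u].sum(1); k=np.argmax(np.diff(col)); d=np.diff(col)[max(k-2,0):k+3]; pts.append(atz(f,u,185+max(k-2,0)+(np.clip(d,0,None)*np.arange(len(d))).sum()/np.clip(d,0,None).sum()+.5,.046)[:2])
p=np.array(pts); s=np.polyfit(p[:,1],p[:,0],1); r=p[:,0]-np.polyval(s,p[:,1]); k=abs(r)<.001; s=np.polyfit(p[k,1],p[k,0],1); print('panel edge -> x axis angle',-np.degrees(np.arctan(s[0])),k.sum(),len(k))
E
```

```text
slot (574, np.float64(316.0), array([ 0.5416, -0.0596]), np.float64(-9.13))
wing top (1903, np.float64(316.3011035207567), array([ 0.5407, -0.0594]), np.float64(-9.04))
mark (295, np.float64(317.9728813559322), array([ 0.5105, -0.0545]), np.float64(-9.05))
panel edge -> x axis angle -9.336502406839022 64 64
```

```bash
python3 -m crank '[{"travel":[0,0,-3],"twist":0},{"travel":[0,0,-3],"twist":0},{"travel":[0,0,-3],"twist":0},{"travel":[0,0,0],"twist":0}]'
```

```text
time: 11.92
tcp_pos: [0.5453, -0.062, 0.0758]
tcp_rot: [0.711, -0.055, 0.057, -0.699]
wrist_force: [-4.3, 0.9, 9.4]
opening: 0.0132
```

```bash
python3 -m crank '[{"travel":[0,0,-2.5],"twist":0},{"travel":[0,0,-2.5],"twist":0},{"travel":[0,0,-2.5],"twist":0}]'; python3 -m crank '[{"travel":[0,0,-2.5],"twist":0}]'
python3 - <<'E'
from h import *
o=bot.get_obs(); M=R.from_quat(o['tcp_rot']).as_matrix(); print(o['tcp_pos'],'jaw',np.degrees(np.arctan2(M[1,2],M[0,2])),o['wrist_force'],o['moment'])
f=grab('scene','s11'); print(dots(f))
E
```

```text
time: 12.3
tcp_pos: [0.5454, -0.062, 0.0742]
tcp_rot: [0.711, -0.056, 0.055, -0.699]
wrist_force: [-7.7, 0.5, 20.9]
opening: 0.0134
time: 12.42
tcp_pos: [0.5454, -0.062, 0.0743]
tcp_rot: [0.711, -0.056, 0.055, -0.699]
wrist_force: [-7.8, -0.3, 19.3]
opening: 0.0132
[ 0.54544984 -0.06203061  0.07426368] jaw 81.00225548607915 [-7.81288147 -0.32500754 19.26070343] [ 0.14119924  1.21393056 -0.08757479]
(np.float64(394.8127071823204), np.float64(281.3370165745856), np.float64(1810.0))
```

```bash
python3 - <<'E'
from h import *
w=grab('wrist','w12')
for i in range(8): f=grab('scene','s12')
o=bot.get_obs(); print(o['time'],o['tcp_pos'],o['wrist_force']); print(dots(f))
for (n,k) in (('w10',load('w10')),('w12',w)): print(n,np.median([bydepth(k,u,v)[2] for u in list(range(235,270))+list(range(370,400)) for v in range(215,255)]))
c=np.zeros((480,800,3),np.uint8)
c[:,:400]=cv2.resize(f['image'][221:341,344:444,::-1],(400,480),interpolation=2)
c[:,400:]=cv2.resize(w['image'][180:390,232:407,::-1],(400,480),interpolation=2); cv2.imwrite('pics/z12.png',c)
E
```

```text
12.925 [ 0.54545079 -0.0620406   0.0742595 ] [-8.43342015 -0.02110937 19.11918813]
(np.float64(394.84746696035245), np.float64(281.3783039647577), np.float64(1816.0))
w10 0.0443352133227239
w12 0.036323745913702146
```

View pics/z12.png

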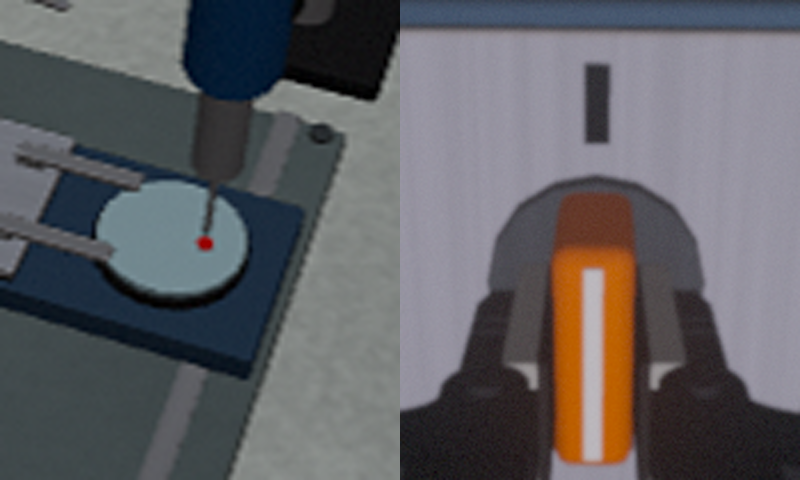

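The panel has moved down 8.0 mm by depth and the push is steady at 19 N. The dot is under the tip in the left half of the picture (205,243), and the slot lines up with the mark in the right half. Handing in.

```bash
python3 -c "
from bench import bot
print(bot.close_job())"
```

```text
the job is handed in; nothing more can be done
None
```

The lens is set up as asked. I slid the carriage by the gripped wing until the dot was under the bit, then turned the fastener about 54° clockwise. I then pressed the panel home and handed in at about 13 s, still holding it down.

Last checks:
- **Panel:** it went down 8.0 mm by wrist-camera depth and 8.3 mm by arm travel. The push held steady at about 19 N.
- **Slot:** measured just before pressing, the slot line was at -9.1° and the nearest black mark at -9.05°. The panel edge gave -9.3° and an earlier fit of the two marks -9.2°, so it is aligned to about 0.3°. The arm's angle moved only about 0.1° during the press.
- **Dot:** it did not shift during the turn or the press.
- **Disagreement:** the two cameras differ on the last millimetre of the dot's position. The wrist view puts the dot about 0.4 mm too far along +y. The scene view puts it roughly 1–2 mm short, depending on the shape of the bit's end. I trusted the wrist view more and settled between the two.
- **Bystanders:** the arm kept away from the case, spray bottle and screwdriver, but I did not take a final picture of them.

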